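Load the thermal shaker and free its deck

ROBOT

A 6-joint arm with a two-finger parallel gripper is mounted at the origin on the work surface. World frame = base frame: x ahead of the robot, y to its left, z up, the work surface at z = 0. Lengths are in m, angles in rad, forces in N, time in s.
With the tool pointing down it reaches from about 0.4 to 0.825 m from the base axis. Payload 7 kg.
Tool frame: the origin (TCP) lies midway between the tips of the shut fingers; the grasp point (between the pads) lies 19 mm behind it; z points along the fingers, y is the line along which they close (so a half turn about z gives the same grasp; the last joint's range is limited). The gripper opens to 88 mm and grips with 3 to 60 N. Pads are 19 mm wide; open, the fingers measure 130 mm over their backs; the gripper's body (78 mm by 193 mm) begins 47 mm behind the grasp point.
Start: joints at [0.288, 0.359, 0.012, 0, -1.224, -0.288], TCP at [0.675, -0, 0.227] pointing down, gripper open.
Joint ranges: [-3.07, 3.07], [-1.43, 2.12], [-1.02, 1.25], [-3.03, 1.67], [-3.05, -0], [-3.03, 3.03]. Speed limits (rad/s): [2.39, 2.39, 3.01, 3.14, 3.14, 3.14].

INTERFACE

Orientations are given as [roll, pitch, yaw] about the fixed x, y, z axes, in that order (R = Rz(yaw) Ry(pitch) Rx(roll)).
In Python, from station import arm, grab_frame, camera_params, spot_in gives the robot as it stands.
- The arm moves only by the shell command python3 -m jog 'ROWS' [FORCE]. ROWS is JSON, a list that holds one entry, the list of rows, each a list of 7 numbers: the shift along the tool's x, y, z in mm, then the turn, a rotation vector about the tool's x, y, z in rad, then the finger opening in mm, from 0 to 87.6. In form: [[[x, y, z, wx, wy, wz, fingers], ...]]. A call has 1 to 20 rows; each row is the pose to reach, as a shift and turn from the pose commanded when the call began, along the tool's axes at that moment; what a row does not reach only later rows make up. A row lasts 1/8 s, in which the tool goes at most 62.5 mm and 10.7 degrees, less where a joint would pass 70% of its speed; a pose out of reach is approached as far as the arm can. A call with a gripper value outside its range is refused whole. The fingers move at their own pace and stop on an object; FORCE is the grip in N (left out, the last holds). Time passes only in rows, so rows that repeat a pose let the fingers close. It gives the time, the measured TCP pose, the force, the opening and the grip force at its end, in the units of the state.
- arm.get_state(): the state, without advancing time (a new reading comes with each control period).
- grab_frame(name): name is "scene" or "side" or "wrist"; returns (picture, depth): 384x512x3 uint8, blue, green, red; 384x512 float32, m along the optical axis (not along the pixel's ray), 0 where there is no reading.
- camera_params(name): a dict with "mtx" (3x3 intrinsics, pixels), "k1" (the pictures are not rectified: a ray, as slopes to the right and down, at radius r is drawn at 1 + k1 r^2 times it, then the intrinsics apply), "R" (3x3) and "t" (3): a world point X has camera coordinates R X + t. Camera axes: x right, y down, z forward; pixel columns grow to the right and rows downward; lengths in m; the calibration is good to about 2 mm. A picture is of the moment at which its call begins: read the wrist's pose just before it. camera_params takes no time and is no camera call; for the wrist camera it gives the pose at the moment of the call.
- arm.job_done(): hands the job in; it is judged then, once.
Trained networks look in the newest picture that a camera, given by its name, has taken for a name from the list of things; names that differ only in an ending like _2 or _b are one class to them, and where a whole thing is asked for, a point or a joint stands for the part that bears it (a point fixed in the world has none). Each returns a list of dicts, best first, with "confidence" (0 to 1); they miss things now and then, are a little off and sometimes report something else, mostly with a low value. They report only what shows in the picture. A call takes as long as a camera call.
- spot_in(query, camera): "uv" ([column, row] in pixels, amid what is visible of it).
The state is a dict: "t": time; "q": joint angles; "qd": joint speeds; "joint_efforts": joint torques, N m; "eef_pos": TCP position; "ee_rot": TCP orientation; "force": force on the tool from outside, world axes, zero at the start; "moment": the same for the moment, N m; "width": finger opening in m; "gripper_force": force on a finger pad.
Only numpy, scipy, OpenCV 4.12 (cv2) and the standard library are available. Lean on these libraries where they do the work, as an engineer would, in place of code of your own. Each camera call takes 0.05 s, during which the arm holds its last target. There are 200 camera calls.

TASK

First clear the empty wire basket off the shaker's deck by hanging it by its bail on both prongs of the hook stand. Then seat every tube block that is on the bench upright, flat and fully home in a pocket of the deck, and when all are in, unlock the deck: pull the lock's T-bar plunger up, twist it counter-clockwise as far as it goes and let it down into its rest notch so that it stays up. Leave all else on the bench where it is.

Things in the scene. Friction and masses are not known exactly. Their poses are not given: they have to be found in the camera images.
- shaker: Thermal shaker, a white box 230 mm along its x, 184 along its y, 67 high, fixed to the bench; origin under its centre, z up. On it a dark metal deck (top 85 mm above the bench, 140 x 164 mm, centred 35 mm along +x) with four rectangular pockets in a 2 x 2 grid; at its -x end (the end near the robot) the deck lock.
- deck (a point): centre of the dark deck's top face, 85 mm above the bench; axes as the shaker's
- pocket0 (a point): centre of the FLOOR of one deck pocket, 73 mm above the bench: pocket 53 mm along the shaker's x, 43 mm along its y, 12 mm deep, lips chamfered by 3 mm. Axes as the shaker's. Pockets stand 64 mm apart along x, 75 mm along y.
- pocket1 (a point): centre of the FLOOR of one deck pocket, 73 mm above the bench: pocket 53 mm along the shaker's x, 43 mm along its y, 12 mm deep, lips chamfered by 3 mm. Axes as the shaker's. Pockets stand 64 mm apart along x, 75 mm along y.
- pocket2 (a point): centre of the FLOOR of one deck pocket, 73 mm above the bench: pocket 53 mm along the shaker's x, 43 mm along its y, 12 mm deep, lips chamfered by 3 mm. Axes as the shaker's. Pockets stand 64 mm apart along x, 75 mm along y.
- pocket3 (a point): centre of the FLOOR of one deck pocket, 73 mm above the bench: pocket 53 mm along the shaker's x, 43 mm along its y, 12 mm deep, lips chamfered by 3 mm. Axes as the shaker's. Pockets stand 64 mm apart along x, 75 mm along y.
- block0: aluminium tube block, 50 mm along its x, 40 along its y, 50 high, about 0.2 kg, capped microtubes sunk in its top; origin at the centre of its underside, z up. It stands upright on the bench at the start; None if absent (3 or 4 are present). All blocks are alike and any block fits any pocket, either way round (its x along the shaker's x).
- block1: aluminium tube block, 50 mm along its x, 40 along its y, 50 high, about 0.2 kg, capped microtubes sunk in its top; origin at the centre of its underside, z up. It stands upright on the bench at the start; None if absent (3 or 4 are present). All blocks are alike and any block fits any pocket, either way round (its x along the shaker's x).
- block2: aluminium tube block, 50 mm along its x, 40 along its y, 50 high, about 0.2 kg, capped microtubes sunk in its top; origin at the centre of its underside, z up. It stands upright on the bench at the start; None if absent (3 or 4 are present). All blocks are alike and any block fits any pocket, either way round (its x along the shaker's x).
- block3: aluminium tube block, 50 mm along its x, 40 along its y, 50 high, about 0.2 kg, capped microtubes sunk in its top; origin at the centre of its underside, z up. It stands upright on the bench at the start; None if absent (3 or 4 are present). All blocks are alike and any block fits any pocket, either way round (its x along the shaker's x).
- basket: steel wire carrying basket, empty, about 0.2 kg: tray 84 mm along its x, 116 along its y, rim 46 mm high, with a stiff upright bail: flat black grip bar along y, 10 mm thick (along x), 14 mm high, its axis 120 mm above the underside, on 8 mm uprights at y = +-56 mm. Origin at the centre of its underside. At the start it stands on the shaker's deck over the pockets.
- bail (a point): middle of the basket's bail bar (on its axis), 120 mm above the basket's underside; the bar runs along y
- hook: fixed hook stand: a post 218 mm high (its front face at the origin's x = 0, 50 mm wide, 74 mm across at the top) carrying two parallel prongs, 8 mm thick, that point along its own -x (roughly towards the robot) at 210 mm height, 30 mm either side of its middle; each ends 102 mm from the post in a tip turned up by 15 mm (top at 229 mm). The foot plate reaches 110 mm out under the prongs, 12 mm high.
- hook_seat (a point): where the middle of the bail's axis lies when the basket hangs: 62 mm out from the post, midway between the prongs, 221 mm above the bench. The bail must lie across both prongs (along the stand's y), between the tips and the post. There is room for a gripper between the prongs (52 mm clear). Axes as the stand's.
- lock_grip (a point): centre of the grip of the deck lock's plunger: black T-bar 36 mm long, 12 mm thick, 20 mm high (its top 8 mm above this point, its underside 12 mm below); 135 mm above the bench when down, on an upright stem over a slotted steel collar. This frame turns and rises with the T-bar: its x runs along the bar. The stem stands on the shaker's middle line, 88 mm towards -x from the near pair of pockets' centres.
- lock_pull (a joint): height of the plunger above its locked position, m: 0 locked (sprung down), 0.016 fully up. The spring pulls down with 3.6 N at 0 and 8.4 N at 0.016. The plunger can turn only when raised above about 0.012; resting in its notch it reads about 0.009.
- lock_turn (a joint): turn of the plunger about its upright axis, rad, counter-clockwise seen from above: 0 locked (T-bar along the shaker's x), 1.25 at the end stop, where the rest notch is; let down there it stays up.
- flask: amber glass bottle, 60 mm across, 130 high; loose bystander, to be left alone; origin under its centre
- jar: clear jar, 56 mm across, 70 high; loose bystander, to be left alone; origin under its centre
- tipbox: grey tip box, 120 x 85 x 60 mm; loose bystander, to be left alone; origin under its centre
- beaker: glass beaker, 68 mm across, 85 high; loose bystander, to be left alone; origin under its centre
- tray: white instrument case, 80 x 60 x 25 mm; loose bystander, to be left alone; origin under its centre
- rotorlid: dark centrifuge rotor lid, 110 mm across, 22 high with a knob to 42; loose bystander, to be left alone; origin under its centre

How it is judged:
On the way, in this order (a step that is already met when the one before it is completed fails the run):
1. the basket hangs by its bail on the prongs, let go (x of bail in the frame of hook_seat between -0.032 and 0.06 m and z of bail in the frame of hook_seat between -0.006 and 0.008 m and horizontal distance between bail and hook_seat below 0.062 m and angle between basket's own z axis and vertical below 0.25 rad and contact force between the fingers and basket below 0.1 N), for 0.3 s.
2. every block present is seated in a pocket ((distance between block0 and pocket0 below 0.005 m or distance between block0 and pocket1 below 0.005 m or distance between block0 and pocket2 below 0.005 m or distance between block0 and pocket3 below 0.005 m) and angle between the x axis of each of block0, block1, block2, block3 and the x axis of shaker, either way round below 0.08 rad and angle between each of block0, block1, block2, block3's own z axis and vertical below 0.04 rad and (distance between block1 and pocket0 below 0.005 m or distance between block1 and pocket1 below 0.005 m or distance between block1 and pocket2 below 0.005 m or distance between block1 and pocket3 below 0.005 m) and (distance between block2 and pocket0 below 0.005 m or distance between block2 and pocket1 below 0.005 m or distance between block2 and pocket2 below 0.005 m or distance between block2 and pocket3 below 0.005 m) and (distance between block3 and pocket0 below 0.005 m or distance between block3 and pocket1 below 0.005 m or distance between block3 and pocket2 below 0.005 m or distance between block3 and pocket3 below 0.005 m)), for 0.3 s.
3. the lock plunger is raised, turned to its end and let go (value of joint lock_pull above 0.007 m and value of joint lock_turn above 1 rad and contact force between the fingers and lock_turn below 0.1 N), for 0.3 s.
At the end, for the whole second after the job is handed in: Basket at rest on the prongs by its bail (within 8 mm of hanging height, tilt under 0.25 rad); each block present within 5 mm of a pocket floor's centre, square to 0.08 rad, upright to 0.04 rad, at rest; plunger raised over 7 mm and turned over 1.0 rad (all of step 1 and all of step 2 and value of joint lock_pull above 0.007 m and value of joint lock_turn above 1 rad and linear speed of basket below 0.05 m/s and linear speed of each of block0, block1, block2, block3 below 0.02 m/s); the robot touches nothing.
It fails at once if a bystander (bottle, jar, tip box, beaker, case, rotor lid) is moved more than 40 mm (distance of any of flask, jar, tipbox, beaker, tray, rotorlid from where it was at the start of the episode above 0.04 m).
It fails at once if a bystander is tipped over (angle between any of flask, jar, tipbox, beaker, tray, rotorlid's own z axis and vertical above 0.5 rad).
Of block0, block1, block2, block3 only 3 to 4 are there at a start; the rules pass over those that are not, and their reading is None.
At some moment in a run one of block0, block1, block2, block3 may be knocked a few centimetres aside while the robot is not near it.
It also fails if it takes over 208 s, if anything falls off the work surface, if the arm or the gripper's body presses on something with over 40 N, if the wrist force passes 120 N, or if a joint passes its speed limit or range.

## Working session

There is one attempt and no reset: what is moved stays moved. The work goes in short steps, Python scripts to look and compute and a shell command to move; the robot and the scene stay as the last step left them, time stands still between calls to the robot, and variables do not carry over. Pictures are saved under pics/ and viewed, at most 14 in all, crops included, and the job is handed in when it is done.

```bash
ls; mkdir -p pics; cat > h.py <<'E'
import numpy as np, cv2
from station import arm, grab_frame, camera_params, spot_in
from scipy.spatial.transform import Rotation as Ro
def cloud(name):
    p=camera_params(name); im,d=grab_frame(name)
    K=np.array(p["mtx"]);k1=p["k1"];R=np.array(p["R"]);t=np.array(p["t"])
    h,w=d.shape; v,u=np.mgrid[0:h,0:w]
    xd=(u-K[0,2])/K[0,0]; yd=(v-K[1,2])/K[1,1]
    x,y=xd.copy(),yd.copy()
    for _ in range(15):
        s=1+k1*(x*x+y*y); x=xd/s; y=yd/s
    C=np.stack([x*d,y*d,d],-1); W=(C-t)@R
    W[d<=0]=np.nan
    return im,d,W
def st():
    s=arm.get_state(); print("t %.2f"%s["t"],"pos",np.round(s["eef_pos"],4),"rpy",np.round(s["ee_rot"],3),"F",np.round(s["force"],1),"w %.4f"%s["width"],"gf %.1f"%s["gripper_force"]); return s
def topview(W,im,z0,z1,x0=.2,x1=.95,y0=-.55,y1=.55,mm=2):
    pass
E
python3 - <<'E'
from h import *
s=st(); print(s["q"])
a=[]
for n in ("scene","side"):
    im,d,W=cloud(n); cv2.imwrite(f"pics/{n}0.png",im); np.save(f"{n}0.npy",W)
    p=camera_params(n); print(n,np.round(-np.array(p["R"]).T@p["t"],3), np.isnan(W).mean())
    for q in ["shaker","block0","basket","bail","hook","hook_seat","lock_grip","flask","jar","tipbox","beaker","tray","rotorlid"]:
        r=spot_in(q,n)
        print(q,[(np.round(e["uv"]),round(e["confidence"],2),np.round(W[int(e["uv"][1]),int(e["uv"][0])],3)) for e in r[:5]])
st()
E
```

```text
pics
t 0.00 pos [ 0.6745 -0.      0.2256] rpy [ 3.14  -0.    -1.571] F [0.2 0.1 0.6] w 0.0878 gf 0.0
[ 2.88125645e-01  3.59454507e-01  1.10641129e-02 -3.58808775e-04
 -1.22409044e+00 -2.88088467e-01]
scene [ 1.215 -0.983  0.905] 0.010981241861979166
shaker [(array([257., 210.]), 0.87, array([ 0.569, -0.037,  0.087])), (array([272., 244.]), 0.56, array([ 0.707, -0.158,  0.085]))]
block0 [(array([205., 268.]), 0.93, array([ 0.581, -0.329,  0.049])), (array([232., 240.]), 0.73, array([ 0.574, -0.187,  0.055])), (array([183., 253.]), 0.59, array([ 0.479, -0.318,  0.049]))]
basket [(array([270., 194.]), 0.69, array([0.556, 0.059, 0.091])), (array([253., 176.]), 0.41, array([0.371, 0.223, 0.023])), (array([258., 209.]), 0.31, array([ 0.569, -0.037,  0.087]))]
bail [(array([272., 196.]), 0.64, array([0.57 , 0.057, 0.088]))]
hook [(array([301., 175.]), 0.82, array([0.523, 0.356, 0.013]))]
hook_seat []
lock_grip [(array([246., 180.]), 0.52, array([0.466, 0.037, 0.13 ]))]
flask [(array([272., 245.]), 0.69, array([ 0.705, -0.161,  0.082]))]
jar [(array([256., 283.]), 0.69, array([ 0.749, -0.307
[... 1075 characters left out ...]
[0.483, 0.038, 0.136])), (array([262., 231.]), 0.47, array([0.496, 0.029, 0.082]))]
flask [(array([259., 180.]), 0.71, array([ 0.678, -0.118,  0.089]))]
jar [(array([279., 158.]), 0.6, array([ 0.729, -0.269,  0.064])), (array([252., 236.]), 0.24, array([0.515, 0.063, 0.065]))]
tipbox [(array([366., 171.]), 0.55, array([0.109, 0.118, 0.731]))]
beaker [(array([176., 207.]), 0.61, array([0.816, 0.174, 0.031]))]
tray [(array([179., 277.]), 0.59, array([0.576, 0.332, 0.014])), (array([240., 303.]), 0.55, array([0.36 , 0.244, 0.027]))]
rotorlid [(array([209., 199.]), 0.68, array([0.782, 0.048, 0.017]))]
t 1.40 pos [ 0.675  -0.      0.2265] rpy [ 3.142 -0.    -1.571] F [0.3 0.5 0.2] w 0.0880 gf 0.0
```

```bash
python3 - <<'E'
from h import *
for n,c in (("scene",(110,120,370,315)),("side",(130,130,400,330))):
    im=cv2.imread(f"pics/{n}0.png")[c[1]:c[3],c[0]:c[2]]
    cv2.imwrite(f"pics/{n}0c.png",cv2.resize(im,None,fx=2.9,fy=2.9,interpolation=cv2.INTER_CUBIC))
E
```

```text
(no output)
```

View pics/scene0c.png

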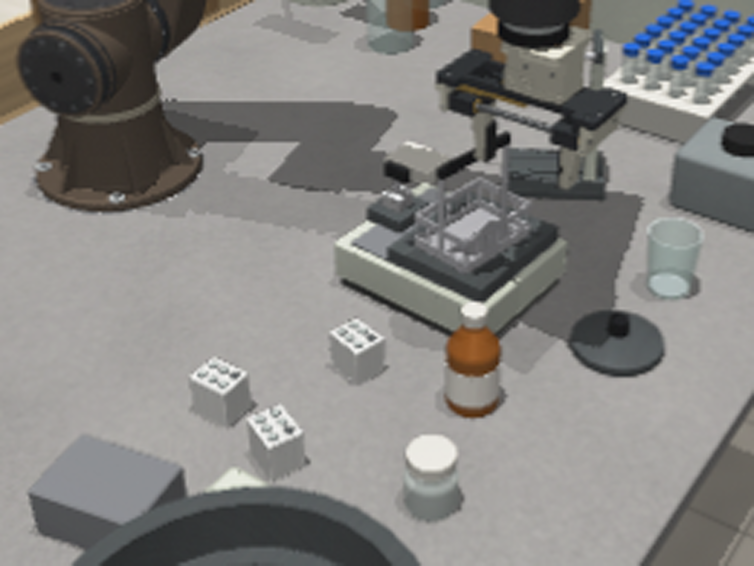

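View pics/side0c.png

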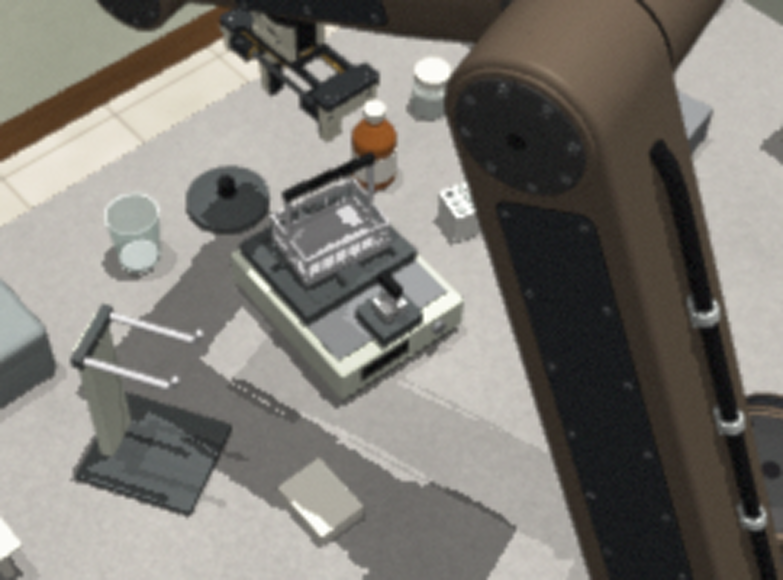

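The scene view shows three blocks near crop pixels (220,390), (275,440) and (357,348), the shaker with the basket at the centre, and something pale half hidden at (235,480). The side view shows the hook stand at (130,400), with its prongs pointing toward the shaker's side. Next I'll fit geometry from the depth.

```bash
python3 - <<'E'
from h import *
A=np.load("scene0.npy");B=np.load("side0.npy")
P=np.vstack([A.reshape(-1,3),B.reshape(-1,3)]);P=P[~np.isnan(P).any(1)]
def sel(z0,z1,x0,x1,y0,y1,Q=P):
    return Q[(Q[:,2]>z0)&(Q[:,2]<z1)&(Q[:,0]>x0)&(Q[:,0]<x1)&(Q[:,1]>y0)&(Q[:,1]<y1)]
def rect(Q,n):
    r=cv2.minAreaRect((Q[:,:2]*1000).astype(np.float32)); print(n,len(Q),np.round(r[0],1),np.round(r[1],1),round(r[2],1))
for nm,M in (("A",A),("B",B)):
    Q=M.reshape(-1,3);Q=Q[~np.isnan(Q).any(1)]
    rect(sel(.062,.072,.38,.8,-.2,.2,Q),nm+"shaker")
    rect(sel(.082,.089,.48,.8,-.17,.16,Q),nm+"deck")
    rect(sel(.118,.146,.4,.56,-.1,.12,Q),nm+"lock")
    rect(sel(.19,.235,.5,.75,-.13,.15,Q),nm+"bail")
    rect(sel(.2,.24,.4,.8,.2,.5,Q),nm+"hooktop")
    rect(sel(.005,.016,.4,.75,.25,.5,Q),nm+"foot")
# height map image
H=np.zeros((560,400),np.float32)
for x,y,z in sel(.004,.26,.2,1.0,-.56,.56):
    i,j=int((1.0-x)*500),int((.56-y)*500)
    if 0<=i<400 and 0<=j<560: H[j,i]=max(H[j,i],z)
H=np.rot90(H,-1)[:, ::-1]  # rows: x? simple
v=cv2.applyColorMap((np.clip(H/.25,0,1)*255).astype(np.uint8),cv2.COLORMAP_TURBO)
print(H.shape)
cv2.imwrite("pics/hm.png",v)
E
```

```text
Ashaker 598 [600.9  49.2] [372.3 335.9] 75.6
Adeck 604 [618.7  25.4] [337.8 286.1] 75.5
Alock 124 [525.1  19.3] [120.6 108.4] 23.1
Abail 121 [659.4  16. ] [120.1 151.5] 81.5
Ahooktop 57 [579.4 358.5] [27.  80.4] 16.2
Afoot 407 [560.9 332. ] [230.2 333.2] 68.4
Bshaker 819 [596.6  66.3] [359.9 326.3] 71.2
Bdeck 654 [618.   34.5] [329.8 287. ] 74.7
Block 129 [522.1  22. ] [117.7 108.1] 20.4
Bbail 184 [639.2   3.9] [112.4 161.6] 59.6
Bhooktop 330 [536.5 335.5] [123.   75.7] 31.3
Bfoot 1321 [570.2 376.1] [247.5 339.4] 89.0
(400, 560)
```

View pics/hm.png

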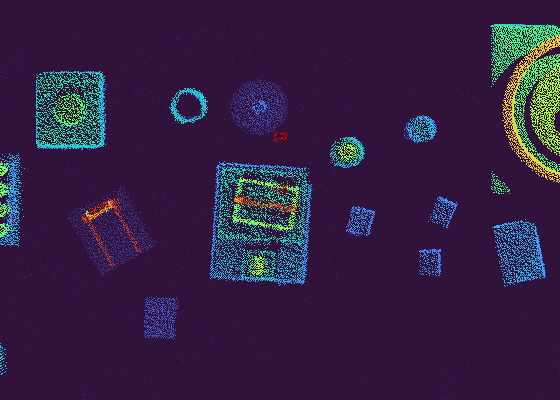

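The height map shows everything clearly: the shaker at about (258,223), three blocks, and the hook at upper left. Now for precise fits. I also have to rule out a hidden fourth block, in the area behind the dish or under the arm's shadow.

```bash
cat >> h.py <<'E'
def sel(P,z0,z1,x0,x1,y0,y1):
    return P[(P[:,2]>z0)&(P[:,2]<z1)&(P[:,0]>x0)&(P[:,0]<x1)&(P[:,1]>y0)&(P[:,1]<y1)]
def rect(Q,n,q=0.01):
    # trimmed min-extent rectangle
    best=None
    for a in np.radians(np.arange(-45,45,.5)):
        c,s=np.cos(a),np.sin(a); u=Q[:,0]*c+Q[:,1]*s; v=-Q[:,0]*s+Q[:,1]*c
        ul,uh=np.quantile(u,[q,1-q]); vl,vh=np.quantile(v,[q,1-q]); ar=(uh-ul)*(vh-vl)
        if best is None or ar<best[0]: best=(ar,a,(ul+uh)/2,(vl+vh)/2,uh-ul,vh-vl)
    _,a,u,v,du,dv=best;c,s=np.cos(a),np.sin(a)
    print(n,len(Q),"ctr",np.round([u*c-v*s,u*s+v*c],4),"size",np.round([du,dv],4),"ang %.1f"%np.degrees(a),"z %.3f %.3f"%tuple(np.quantile(Q[:,2],[.05,.95])))
    return np.array([u*c-v*s,u*s+v*c]),a
E
python3 - <<'E'
from h import *
A=np.load("scene0.npy");B=np.load("side0.npy")
for nm,M in (("A",A),("B",B)):
    Q=M.reshape(-1,3);Q=Q[~np.isnan(Q).any(1)]
    rect(sel(Q,.055,.075,.42,.70,-.07,.155),nm+"shaker",.003)
    rect(sel(Q,.080,.089,.52,.69,-.07,.155),nm+"deck")
    rect(sel(Q,.124,.150,.43,.50,-.0,.09),nm+"lock")
    rect(sel(Q,.19,.225,.53,.65,-.06,.12),nm+"bail")
    rect(sel(Q,.20,.24,.45,.64,.26,.43),nm+"hook")
    rect(sel(Q,.20,.24,.56,.64,.31,.43),nm+"posttop")
    rect(sel(Q,.20,.24,.45,.55,.26,.43),nm+"prongends")
    rect(sel(Q,.007,.016,.42,.65,.24,.44),nm+"foot")
    for i,(x,y) in enumerate([(.56,-.16),(.58,-.327),(.475,-.30)]):
        rect(sel(Q,.044,.056,x-.05,x+.05,y-.05,y+.05),nm+"blk%d"%i)
E
```

```text
Ashaker 761 ctr [0.5545 0.0325] size [0.23   0.1825] ang -3.0 z 0.057 0.073
Adeck 520 ctr [0.5906 0.032 ] size [0.137  0.1642] ang -2.5 z 0.082 0.089
Alock 52 ctr [0.4685 0.0399] size [0.0359 0.0132] ang -6.0 z 0.126 0.144
Abail 96 ctr [0.5915 0.0253] size [0.0128 0.1179] ang -9.5 z 0.196 0.214
Ahook 57 ctr [0.5792 0.3574] size [0.0261 0.0782] ang 18.0 z 0.207 0.220
Aposttop 55 ctr [0.5802 0.3566] size [0.026  0.0761] ang 16.5 z 0.207 0.220Traceback (most recent call last):
  File "<stdin>", line 11, in <module>
  File "h.py", line 26, in rect
    ul,uh=np.quantile(u,[q,1-q]); vl,vh=np.quantile(v,[q,1-q]); ar=(uh-ul)*(vh-vl)
          ~~~~~~~~~~~^^^^^^^^^^^
    return _quantile_unchecked(
        a, q, axis, out, overwrite_input, method, keepdims, weights)
    return _ureduce(a,
                    func=_quantile_ureduce_func,
    ...<5 lines>...
                    overwrite_input=overwrite_input,
                    method=method)
    r = func(a, **kwargs)
    result = _quantile(arr,
                       quantiles=q,
    ...<2 lines>...
                       out=out,
                       weights=wgt)
    slices_having_nans = np.isnan(arr[-1, ...])
                                  ~~~^^^^^^^^^
IndexError: index -1 is out of bounds for axis 0 with size 0
```

```bash
sed -i 's/^def rect(Q,n,q=0.01):/def rect(Q,n,q=0.01):\n    if len(Q)<10: print(n,len(Q)); return/' h.py
python3 - <<'E'
from h import *
A=np.load("scene0.npy");B=np.load("side0.npy")
for nm,M in (("A",A),("B",B)):
    Q=M.reshape(-1,3);Q=Q[~np.isnan(Q).any(1)]
    if nm=="B":
        rect(sel(Q,.055,.075,.42,.70,-.07,.155),nm+"shaker",.003)
        rect(sel(Q,.080,.089,.52,.69,-.07,.155),nm+"deck")
        rect(sel(Q,.124,.150,.43,.50,-.0,.09),nm+"lock")
        rect(sel(Q,.19,.225,.53,.65,-.06,.12),nm+"bail")
        rect(sel(Q,.20,.24,.56,.64,.31,.43),nm+"posttop")
        p=sel(Q,.20,.235,.45,.575,.26,.43); 
        K=cv2.kmeans(p[:,1:2].astype(np.float32)+0.3*p[:,:1].astype(np.float32),2,None,(3,50,1e-5),5,0)[1].ravel()
        for k in (0,1): 
            g=p[K==k]; print("prong",len(g),g.min(0).round(3),g.max(0).round(3)); rect(g,"prong",.0)
    rect(sel(Q,.007,.016,.42,.65,.24,.44),nm+"foot")
    for i,(x,y) in enumerate([(.56,-.16),(.58,-.327),(.475,-.30)]):
        rect(sel(Q,.044,.056,x-.05,x+.05,y-.05,y+.05),nm+"blk%d"%i)
    g=sel(Q,.02,.2,.55,.72,-.55,-.36); print("odd",len(g),g[:20:4].round(3))
E
```

```text
Afoot 355 ctr [0.5394 0.333 ] size [0.1355 0.1205] ang 27.5 z 0.008 0.015
Ablk0 141 ctr [ 0.5569 -0.1636] size [0.0517 0.0395] ang -14.0 z 0.046 0.053
Ablk1 185 ctr [ 0.5756 -0.3257] size [0.0512 0.0387] ang -25.0 z 0.045 0.054
Ablk2 162 ctr [ 0.4749 -0.2999] size [0.0509 0.041 ] ang 0.5 z 0.046 0.054
odd 1345 [[ 0.614 -0.428  0.098]
 [ 0.624 -0.423  0.099]
 [ 0.624 -0.431  0.102]
 [ 0.612 -0.438  0.098]
 [ 0.624 -0.435  0.102]]
Bshaker 1198 ctr [0.5519 0.0406] size [0.2308 0.1839] ang -3.5 z 0.058 0.073
Bdeck 695 ctr [0.5901 0.038 ] size [0.1382 0.1622] ang -2.5 z 0.081 0.088
Block 53 ctr [0.4689 0.0461] size [0.0375 0.0133] ang -7.5 z 0.127 0.144
Bbail 156 ctr [0.5912 0.0313] size [0.0157 0.1192] ang -9.5 z 0.198 0.213
Bposttop 165 ctr [0.5806 0.3573] size [0.0378 0.0775] ang 3.5 z 0.202 0.219
prong 117 [0.468 0.279 0.202] [0.574 0.354 0.231]
prong 117 ctr [0.523  0.3276] size [0.0903 0.0693] ang 27.0 z 0.207 0.225
prong 112 [0.503 0.354 0.2  ] [0.575 0.396 0.223]
prong 112 ctr [0.5384 0.3746] size [0.0751 0.0361] ang 6.0 z 0.203 0.219
Bfoot 1071 ctr [0.5381 0.3383] size [0.1362 0.1194] ang 29.0 z 0.007 0.015
Bblk0 86 ctr [ 0.5579 -0.1566] size [0.0509 0.0369] ang -16.5 z 0.045 0.053
Bblk1 0
Bblk2 0
odd 0 []
```

```bash
python3 - <<'E'
from h import *
st()
im,d,W=cloud("wrist"); cv2.imwrite("pics/w0.png",im)
p=camera_params("wrist"); R=np.array(p["R"]); print(np.round(-R.T@p["t"],3),np.round(R,2).tolist())
Q=W.reshape(-1,3);Q=Q[~np.isnan(Q).any(1)]
rect(sel(Q,.055,.075,.42,.70,-.07,.155),"shaker",.003)
rect(sel(Q,.080,.089,.52,.69,-.07,.155),"deck")
rect(sel(Q,.124,.150,.43,.50,-.0,.09),"lock")
rect(sel(Q,.19,.225,.53,.65,-.06,.12),"bail")
E
```

```text
t 1.40 pos [ 0.675  -0.      0.2265] rpy [ 3.142 -0.    -1.571] F [0.3 0.5 0.2] w 0.0880 gf 0.0
[ 0.675 -0.082  0.384] [[-1.0, 0.0, -0.0], [0.0, 0.95, 0.3], [0.0, 0.3, -0.95]]
shaker 8664 ctr [0.555  0.0338] size [0.2281 0.1775] ang -3.5 z 0.061 0.073
deck 9209 ctr [0.5932 0.0295] size [0.1307 0.1528] ang -4.5 z 0.083 0.089
lock 363 ctr [0.4724 0.0373] size [0.033  0.0077] ang 9.5 z 0.127 0.142
bail 2144 ctr [0.5921 0.0251] size [0.0098 0.114 ] ang -10.5 z 0.198 0.212
```

View pics/w0.png

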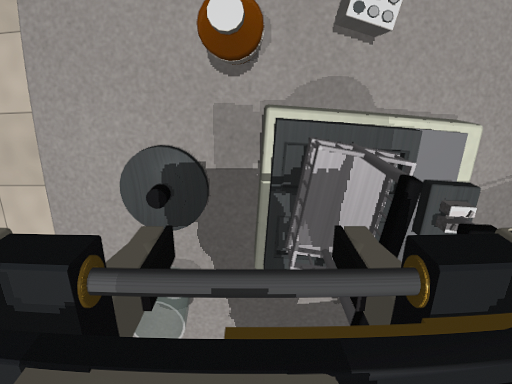

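The wrist view shows the basket bail at about (395,215) and the lock at (460,215), with no unexpected obstacles. The bail sits at about (0.592, 0.028, 0.205), turned about -10°. I'll grasp it now.

```bash
python3 -m jog '[[[-9,28,-10,0,0,0.06,87],[-18,56,-10,0,0,0.12,87],[-28,83,-10,0,0,0.17,87],[-28,83,-10,0,0,0.17,87],[-28,83,10,0,0,0.17,87],[-28,83,30,0,0,0.17,87],[-28,83,40,0,0,0.17,87],[-28,83,40,0,0,0.17,87]]]' 40; python3 - <<'E'
from h import *
st()
im,d,W=cloud("wrist")
Q=W.reshape(-1,3);Q=Q[~np.isnan(Q).any(1)]
rect(sel(Q,.19,.225,.53,.65,-.06,.12),"bail")
E
```

```text
t: 2.45
eef_pos: [0.592, 0.0277, 0.1859]
ee_rot: [3.14, -0.001, -1.741]
force: [-0.8, -0.2, 1.1]
width: 0.0871
gripper_force: 0.0
t 2.45 pos [0.592  0.0277 0.1859] rpy [ 3.140e+00 -1.000e-03 -1.741e+00] F [-0.8 -0.2  1.1] w 0.0871 gf 0.0
bail 6941 ctr [0.5902 0.0174] size [0.0895 0.0783] ang 31.0 z 0.194 0.222
```

```bash
python3 -m jog '[[[0,0,0,0,0,0,0],[0,0,0,0,0,0,0],[0,0,0,0,0,0,0],[0,0,0,0,0,0,0],[0,0,0,0,0,0,0],[0,0,0,0,0,0,0],[0,0,0,0,0,0,0],[0,0,0,0,0,0,0],[0,0,-15,0,0,0,0],[0,0,-40,0,0,0,0],[0,0,-70,0,0,0,0],[0,0,-95,0,0,0,0],[0,0,-95,0,0,0,0]]]' 40; python3 - <<'E'
from h import *
s=st()
for n in ("scene","side"):
    im,d,W=cloud(n);Q=W.reshape(-1,3);Q=Q[~np.isnan(Q).any(1)]
    rect(sel(Q,.285,.325,.5,.68,-.06,.12),n+"bail")
    rect(sel(Q,.170,.235,.5,.68,-.06,.12),n+"tray")
    # prong and foot
    rect(sel(Q,.20,.24,.45,.64,.26,.43),n+"hook")
    np.save(n+"1.npy",W)
E
```

```text
t: 4.12
eef_pos: [0.5931, 0.0282, 0.2846]
ee_rot: [-3.137, 0.002, -1.741]
force: [-0.9, 0.5, -1.7]
width: 0.0095
gripper_force: 40.0
t 4.12 pos [0.5931 0.0282 0.2846] rpy [-3.137e+00  2.000e-03 -1.741e+00] F [-0.9  0.5 -1.7] w 0.0095 gf 40.0
scenebail 222 ctr [0.5943 0.0229] size [0.044  0.1087] ang -28.0 z 0.288 0.323
scenetray 784 ctr [0.593  0.0274] size [0.0869 0.1195] ang -8.0 z 0.184 0.227
scenehook 91 ctr [0.564  0.3515] size [0.0571 0.0796] ang 20.0 z 0.205 0.220
sidebail 99 ctr [0.5946 0.0608] size [0.023  0.0575] ang -30.5 z 0.290 0.309
sidetray 876 ctr [0.593  0.0311] size [0.0882 0.117 ] ang -10.5 z 0.178 0.224
sidehook 331 ctr [0.5368 0.3368] size [0.1193 0.0724] ang 30.0 z 0.205 0.221
```

```bash
cat >> h.py <<'E'
def rel(x,y,z,yaw=None,s=None):
    "row numbers for a TCP target (tool down), from current measured pose"
    s=s or arm.get_state(); p=s["eef_pos"]; r=s["ee_rot"][2]
    c,n=np.cos(r),np.sin(r); dx,dy=x-p[0],y-p[1]
    w=0 if yaw is None else (-(yaw-r)+np.pi/2)%np.pi-np.pi/2
    print("to",np.round([x,y,z],3),"->",np.round(1000*np.array([c*dx+n*dy,n*dx-c*dy,p[2]-z]),1),"wz %.3f"%w)
E
python3 - <<'E'
from h import *
a=np.radians(28.5);d=np.array([np.cos(a),np.sin(a)]);s=np.array([.5185,.3245])
y=a-np.pi/2
rel(.42,.10,.28,y);
for k in (.12,.06,0): q=s-k*d; rel(*q,.228,y); rel(*q,.208,y)
E
```

```text
to [0.42 0.1  0.28] -> [-41.8 181.3   1.4] wz -0.668
to [0.413 0.267 0.228] -> [-205.5  216.5   53.4] wz -0.668
to [0.413 0.267 0.208] -> [-205.5  216.5   73.4] wz -0.668
to [0.466 0.296 0.228] -> [-242.6  169.4   53.4] wz -0.668
to [0.466 0.296 0.208] -> [-242.6  169.4   73.4] wz -0.668
to [0.518 0.324 0.228] -> [-279.7  122.3   53.4] wz -0.668
to [0.518 0.324 0.208] -> [-279.7  122.3   73.4] wz -0.668
```

```bash
python3 -m jog '[[[-10,45,0,0,0,-0.1,0],[-21,90,0,0,0,-0.22,0],[-32,136,0,0,0,-0.34,0],[-42,181,0,0,0,-0.46,0],[-83,190,0,0,0,-0.56,0],[-124,199,5,0,0,-0.668,0],[-165,208,25,0,0,-0.668,0],[-206,217,45,0,0,-0.668,0],[-206,217,53,0,0,-0.668,0],[-206,217,53,0,0,-0.668,0],[-206,217,53,0,0,-0.668,0]]]' 40; python3 - <<'E'
from h import *
s=st()
for n in ("scene","side","wrist"):
    im,d,W=cloud(n);Q=W.reshape(-1,3);Q=Q[~np.isnan(Q).any(1)]
    rect(sel(Q,.118,.182,.33,.5,.17,.36),n+"tray")
    rect(sel(Q,.195,.240,.485,.64,.26,.43),n+"hook")
    rect(sel(Q,.007,.016,.42,.65,.24,.44),n+"foot")
    cv2.imwrite(f"pics/{n}1.png",im)
E
python3 -c "
import cv2
a=cv2.imread('pics/side1.png')[200:330,100:300];cv2.imwrite('pics/side1c.png',cv2.resize(a,None,fx=4,fy=4,interpolation=2))"
```

```text
t: 5.6
eef_pos: [0.4131, 0.267, 0.2289]
ee_rot: [-3.141, -0.0, -1.073]
force: [0.4, 0.3, -1.9]
width: 0.0094
gripper_force: 40.0
t 5.60 pos [0.4131 0.267  0.2289] rpy [-3.141 -0.    -1.073] F [ 0.4  0.3 -1.9] w 0.0094 gf 40.0
scenetray 429 ctr [0.4127 0.2664] size [0.0825 0.1252] ang 29.0 z 0.127 0.173
scenehook 154 ctr [0.5359 0.3334] size [0.1175 0.0736] ang 29.5 z 0.205 0.220
scenefoot 444 ctr [0.5385 0.3346] size [0.1356 0.1217] ang 27.5 z 0.009 0.015
sidetray 670 ctr [0.4093 0.2774] size [0.0843 0.1014] ang 28.5 z 0.125 0.171
sidehook 270 ctr [0.5437 0.3429] size [0.0987 0.0733] ang 27.5 z 0.202 0.219
sidefoot 975 ctr [0.5378 0.3391] size [0.1349 0.1185] ang 27.5 z 0.008 0.015
wristtray 10927 ctr [0.4187 0.258 ] size [0.0833 0.0937] ang 28.5 z 0.129 0.172
wristhook 1846 ctr [0.5169 0.3198] size [0.0747 0.0611] ang 29.5 z 0.210 0.227
wristfoot 9655 ctr [0.5388 0.3357] size [0.1355 0.1172] ang 30.0 z 0.010 0.013
```

View pics/side1c.png

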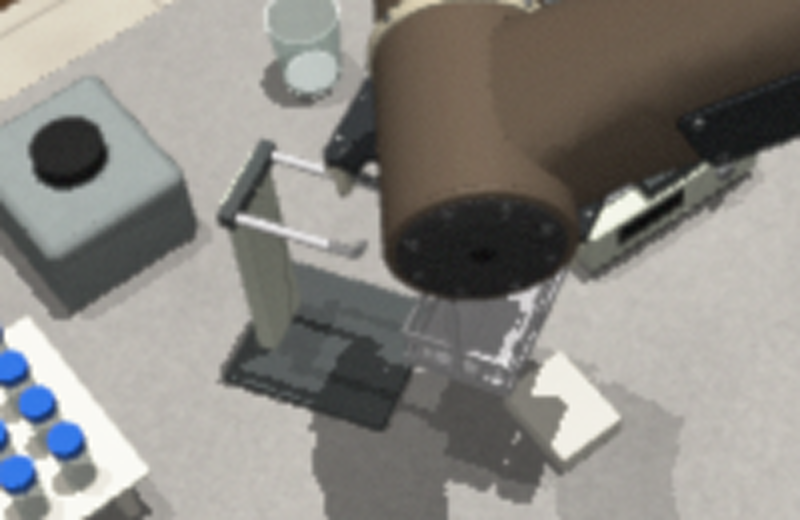

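The picture shows the basket held in front of the two prong tips (at about (345,185) and (355,245)) with a clear path. I'll slide it in over the tips.

```bash
python3 -m jog '[[[0,-15,0,0,0,0,0],[0,-30,0,0,0,0,0],[0,-45,0,0,0,0,0],[0,-60,0,0,0,0,0],[0,-75,0,0,0,0,0],[0,-90,0,0,0,0,0],[0,-105,0,0,0,0,0],[0,-122,0,0,0,0,0],[0,-122,0,0,0,0,0],[0,-122,0,0,0,0,0],[0,-122,7,0,0,0,0],[0,-122,14,0,0,0,0],[0,-122,19,0,0,0,0],[0,-122,22,0,0,0,0],[0,-122,25,0,0,0,0],[0,-122,25,0,0,0,0]]]' 40
```

```text
t: 7.75
eef_pos: [0.5202, 0.326, 0.2041]
ee_rot: [-3.141, -0.0, -1.073]
force: [-2.5, -1.3, 1.4]
width: 0.0095
gripper_force: 40.0
```

```bash
python3 -m jog '[[[0,0,0,0,0,0,35],[0,0,0,0,0,0,35],[0,0,0,0,0,0,35],[0,0,0,0,0,0,35],[0,0,0,0,0,0,35],[0,0,-10,0,0,0,35],[0,0,-25,0,0,0,35],[0,0,-50,0,0,0,35],[0,0,-80,0,0,0,35],[0,0,-110,0,0,0,35],[0,0,-110,0,0,0,35]]]'; python3 - <<'E'
from h import *
s=st()
for n in ("scene","side"):
    im,d,W=cloud(n);Q=W.reshape(-1,3);Q=Q[~np.isnan(Q).any(1)]
    rect(sel(Q,.090,.151,.42,.62,.22,.44),n+"tray")
    cv2.imwrite(f"pics/{n}2.png",im)
a=cv2.imread('pics/side2.png')[200:330,100:300];b=cv2.imread('pics/scene2.png')[120:250,230:380]
f=lambda q:cv2.resize(q,(400,int(400*q.shape[0]/q.shape[1])),interpolation=2)
a,b=f(a),f(b); h=min(len(a),len(b)); cv2.imwrite("pics/hang.png",np.hstack([a[:h],b[:h]]))
E
```

```text
t: 9.12
eef_pos: [0.5213, 0.3267, 0.3179]
ee_rot: [-3.135, 0.001, -1.073]
force: [0.5, -0.1, -0.0]
width: 0.0351
gripper_force: 0.0
t 9.12 pos [0.5213 0.3267 0.3179] rpy [-3.135e+00  1.000e-03 -1.073e+00] F [ 0.5 -0.1 -0. ] w 0.0351 gf 0.0
scenetray 463 ctr [0.5348 0.3333] size [0.1169 0.1256] ang 28.0 z 0.102 0.147
sidetray 1112 ctr [0.5333 0.3355] size [0.1143 0.1179] ang 27.5 z 0.099 0.146
```

View pics/hang.png

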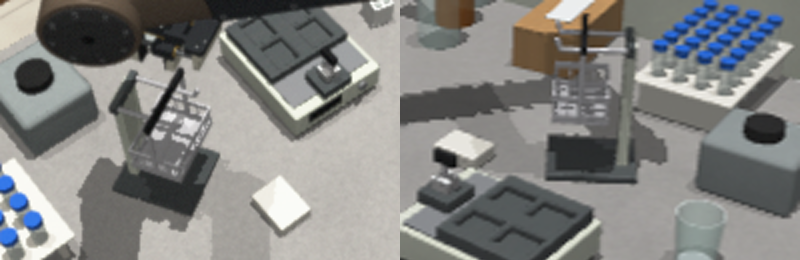

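The basket hangs on both prongs, at about (180,110) in the left panel and (580,80) in the right, and the gripper is clear. Next I'll survey the deck and blocks with the wrist camera.

```bash
python3 - <<'E'
from h import *
s=st(); rel(.59,.13,.33,-np.pi/2); rel(.54,-.13,.36,-np.pi/2); print(camera_params("wrist")["mtx"])
E
```

```text
t 9.22 pos [0.5201 0.3261 0.3145] rpy [-3.140e+00  1.000e-03 -1.073e+00] F [1.2 0.4 0.1] w 0.0348 gf 0.0
to [0.59 0.13 0.33] -> [205.7  32.2 -15.5] wz 0.498
to [ 0.54 -0.13  0.36] -> [410.2 200.4 -45.5] wz 0.498
[[320.76476697   0.         253.25793108]
 [  0.         320.76476697 185.78854096]
 [  0.           0.           1.        ]]
```

```bash
python3 -m jog '[[[0,0,-16,0,0,0,60],[50,8,-16,0,0,0.12,87],[100,16,-16,0,0,0.25,87],[150,24,-16,0,0,0.37,87],[206,32,-16,0,0,0.498,87],[206,32,-16,0,0,0.498,87],[206,32,-16,0,0,0.498,87],[206,32,-16,0,0,0.498,87]]]'; python3 - <<'E'
from h import *
s=st()
im,d,W=cloud("wrist"); cv2.imwrite("pics/wdeck.png",im); np.save("wdeck.npy",W)
Q=W.reshape(-1,3);Q=Q[~np.isnan(Q).any(1)]
rect(sel(Q,.062,.071,.42,.70,-.07,.155),"shaker",.003)
rect(sel(Q,.080,.089,.51,.69,-.07,.155),"deck",.003)
rect(sel(Q,.070,.077,.52,.68,-.06,.14),"floors",.003)
rect(sel(Q,.138,.146,.43,.50,-.0,.09),"lock")
E
```

```text
t: 10.22
eef_pos: [0.5902, 0.1306, 0.3297]
ee_rot: [3.142, 0.0, -1.569]
force: [-0.6, 0.1, 0.1]
width: 0.0871
gripper_force: 0.0
t 10.22 pos [0.5902 0.1306 0.3297] rpy [ 3.142  0.    -1.569] F [-0.6  0.1  0.1] w 0.0871 gf 0.0
shaker 7383 ctr [0.5546 0.0378] size [0.227  0.1808] ang -3.5 z 0.063 0.068
deck 9877 ctr [0.5893 0.0349] size [0.1397 0.1628] ang -3.5 z 0.082 0.086
floors 6293 ctr [0.5893 0.0352] size [0.1171 0.1191] ang -4.0 z 0.071 0.074
lock 381 ctr [0.4701 0.0429] size [0.0343 0.0114] ang -3.5 z 0.140 0.144
```

View pics/wdeck.png

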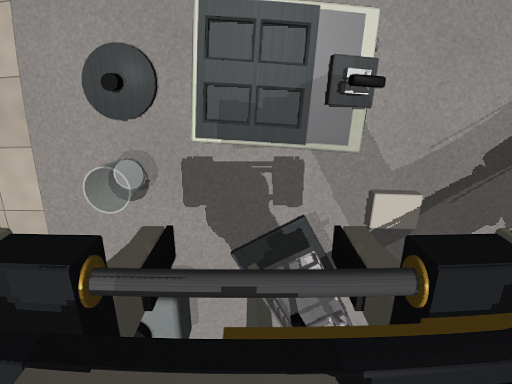

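The wrist view shows the four empty pockets at about (230,40), (284,45), (228,103) and (278,106), and the lock at (358,82). The deck centre is at (0.589, 0.035), turned -3.5°, and its size and height agree with the given values. Next I'll survey the blocks.

```bash
python3 - <<'E'
from h import *
s=st(); rel(.48,-.24,.36,-.1)
E
```

```text
t 10.28 pos [0.5902 0.1308 0.3297] rpy [ 3.142  0.    -1.569] F [-0.2 -0.1 -1.4] w 0.0868 gf 0.0
to [ 0.48 -0.24  0.36] -> [370.6 110.9 -30.3] wz -1.469
```

```bash
python3 -m jog '[[[37,11,-30,0,0,-0.15,87],[74,22,-30,0,0,-0.3,87],[111,33,-30,0,0,-0.45,87],[148,44,-30,0,0,-0.6,87],[185,55,-30,0,0,-0.75,87],[222,66,-30,0,0,-0.9,87],[259,77,-30,0,0,-1.05,87],[296,88,-30,0,0,-1.2,87],[333,99,-30,0,0,-1.35,87],[371,111,-30,0,0,-1.469,87],[371,111,-30,0,0,-1.469,87],[371,111,-30,0,0,-1.469,87]]]'; python3 - <<'E'
from h import *
s=st();print(s["q"][5])
im,d,W=cloud("wrist"); cv2.imwrite("pics/wblk.png",im); np.save("wblk.npy",W)
Q=W.reshape(-1,3);Q=Q[~np.isnan(Q).any(1)]
for i,(x,y) in enumerate([(.56,-.16),(.58,-.327),(.475,-.30)]):
    rect(sel(Q,.047,.056,x-.05,x+.05,y-.05,y+.05),"blk%d"%i,.01)
for e in spot_in("block0","wrist"):
    u,v=np.array(e["uv"]).astype(int); print(u,v,round(e["confidence"],2),W[v,u].round(3))
E
```

```text
t: 11.78
eef_pos: [0.4797, -0.2406, 0.3596]
ee_rot: [-3.141, -0.0, -0.102]
force: [0.5, 1.1, -0.2]
width: 0.0867
gripper_force: 0.0
t 11.78 pos [ 0.4797 -0.2406  0.3596] rpy [-3.141 -0.    -0.102] F [ 0.5  1.1 -0.2] w 0.0867 gf 0.0
1.5680692456986767
blk0 988 ctr [ 0.5572 -0.1619] size [0.0487 0.0384] ang -14.0 z 0.048 0.052
blk1 1057 ctr [ 0.5758 -0.3244] size [0.0482 0.0394] ang -23.0 z 0.048 0.052
blk2 876 ctr [ 0.4749 -0.2993] size [0.0476 0.0389] ang 2.0 z 0.048 0.052
306 67 0.91 [ 0.579 -0.324  0.049]
194 93 0.88 [ 0.56  -0.164  0.049]
292 141 0.66 [ 0.477 -0.297  0.049]
```

View pics/wblk.png

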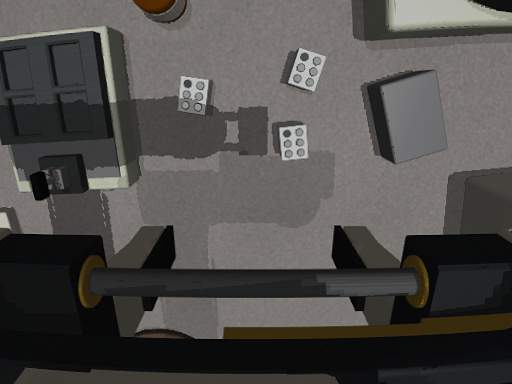

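Three blocks are visible, at (194,95), (306,70) and (292,141), and there's no fourth. I'll take block2 first.

```bash
cat >> h.py <<'E'
C=np.array([.5893,.0351]);AD=np.radians(-3.5)
U=np.array([np.cos(AD),np.sin(AD)]);V=np.array([-U[1],U[0]])
PK=[C+a*.032*U+b*.0375*V for a,b in ((1,1),(1,-1),(-1,1),(-1,-1))]
E
python3 - <<'E'
from h import *
print(np.round(PK,4)); rel(.4749,-.2993,.10,.022); rel(.4749,-.2993,.017,.022)
E
```

```text
[[ 6.235e-01  7.060e-02]
 [ 6.190e-01 -4.300e-03]
 [ 5.596e-01  7.450e-02]
 [ 5.551e-01 -4.000e-04]]
to [ 0.475 -0.299  0.1  ] -> [  1.   59.2 259.6] wz -0.123
to [ 0.475 -0.299  0.017] -> [  1.   59.2 342.6] wz -0.123
```

```bash
python3 -m jog '[[[1,30,40,0,0,-0.06,87],[1,59,90,0,0,-0.123,87],[1,59,140,0,0,-0.123,87],[1,59,190,0,0,-0.123,87],[1,59,235,0,0,-0.123,87],[1,59,270,0,0,-0.123,87],[1,59,295,0,0,-0.123,87],[1,59,315,0,0,-0.123,87],[1,59,331,0,0,-0.123,87],[1,59,342,0,0,-0.123,87],[1,59,342,0,0,-0.123,0],[1,59,342,0,0,-0.123,0],[1,59,342,0,0,-0.123,0],[1,59,342,0,0,-0.123,0],[1,59,342,0,0,-0.123,0],[1,59,342,0,0,-0.123,0],[1,59,342,0,0,-0.123,0]]]' 30
python3 - <<'E'
from h import *
s=st(); rel(*s["eef_pos"][:2],.20);rel(*PK[1],.20,AD); rel(*PK[1],.103,AD); rel(*PK[1],.091,AD)
E
```

```text
t: 14.0
eef_pos: [0.4745, -0.3001, 0.0178]
ee_rot: [3.141, -0.0, 0.021]
force: [-0.9, 1.0, 3.3]
width: 0.04
gripper_force: 30.0
t 14.00 pos [ 0.4745 -0.3001  0.0178] rpy [ 3.141 -0.     0.021] F [-0.9  1.   3.3] w 0.0400 gf 30.0
to [ 0.475 -0.3    0.2  ] -> [   0.     0.  -182.2] wz 0.000
to [ 0.619 -0.004  0.2  ] -> [ 150.7 -292.7 -182.2] wz 0.082
to [ 0.619 -0.004  0.103] -> [ 150.7 -292.7  -85.2] wz 0.082
to [ 0.619 -0.004  0.091] -> [ 150.7 -292.7  -73.2] wz 0.082
```

```bash
python3 -m jog '[[[0,0,-20,0,0,0,0],[0,0,-60,0,0,0,0],[0,0,-105,0,0,0,0],[0,0,-150,0,0,0,0],[25,-40,-182,0,0,0.02,0],[50,-85,-182,0,0,0.04,0],[75,-130,-182,0,0,0.06,0],[100,-180,-182,0,0,0.082,0],[125,-230,-182,0,0,0.082,0],[140,-270,-182,0,0,0.082,0],[151,-293,-182,0,0,0.082,0],[151,-293,-182,0,0,0.082,0],[151,-293,-150,0,0,0.082,0],[151,-293,-120,0,0,0.082,0],[151,-293,-100,0,0,0.082,0],[151,-293,-90,0,0,0.082,0],[151,-293,-90,0,0,0.082,0]]]'
python3 - <<'E'
from h import *
s=st();rel(*PK[1],.091,AD)
im,d,W=cloud("wrist");Q=W.reshape(-1,3);Q=Q[~np.isnan(Q).any(1)]
rect(sel(Q,.080,.089,.51,.69,-.07,.155),"deck",.003)
rect(sel(Q,.130,.150,.56,.69,-.07,.06),"heldtop",.003)
E
```

```text
t: 16.12
eef_pos: [0.6188, -0.0047, 0.1072]
ee_rot: [3.141, 0.001, -0.062]
force: [-0.7, -0.5, -2.0]
width: 0.0401
gripper_force: 30.0
t 16.12 pos [ 0.6188 -0.0047  0.1072] rpy [ 3.141e+00  1.000e-03 -6.200e-02] F [-0.7 -0.5 -2. ] w 0.0401 gf 30.0
to [ 0.619 -0.004  0.091] -> [ 0.2 -0.4 16.2] wz -0.000
deck 11808 ctr [0.6019 0.0343] size [0.116  0.1633] ang -4.0 z 0.082 0.086
heldtop 7727 ctr [ 0.6195 -0.0046] size [0.0501 0.0678] ang -4.0 z 0.133 0.145
```

```bash
python3 -m jog '[[[0,0,4,0,0,0,0],[0,0,7,0,0,0,0],[0,0,10,0,0,0,0],[0,0,13,0,0,0,0],[0,0,15,0,0,0,0],[0,0,16,0,0,0,0],[0,0,16.5,0,0,0,0],[0,0,16.5,0,0,0,0]]]'
```

```text
t: 17.18
eef_pos: [0.6192, -0.0039, 0.0911]
ee_rot: [3.142, -0.0, -0.061]
force: [-0.5, -0.6, -2.1]
width: 0.0395
gripper_force: 30.0
```

```bash
python3 -m jog '[[[0,0,1,0,0,0,0],[0,0,1,0,0,0,58],[0,0,1,0,0,0,58],[0,0,1,0,0,0,58],[0,0,-5,0,0,0,58],[0,0,-35,0,0,0,58],[0,0,-80,0,0,0,70],[0,0,-130,0,0,0,87],[0,0,-180,0,0,0,87],[0,0,-180,0,0,0,87]]]'
python3 - <<'E'
from h import *
s=st()
im,d,W=cloud("wrist");Q=W.reshape(-1,3);Q=Q[~np.isnan(Q).any(1)]
rect(sel(Q,.119,.127,.56,.69,-.07,.06),"seated top",.01);print(PK[1].round(4))
rel(.48,-.2,.33,-.25)
E
```

```text
t: 18.42
eef_pos: [0.6214, -0.0038, 0.2767]
ee_rot: [-3.14, -0.009, -0.06]
force: [0.3, -0.2, -1.3]
width: 0.086
gripper_force: 0.0
t 18.43 pos [ 0.6214 -0.0038  0.2767] rpy [-3.14  -0.009 -0.06 ] F [ 0.3 -0.2 -1.3] w 0.0860 gf 0.0
seated top 1899 ctr [ 0.6201 -0.0037] size [0.0493 0.0387] ang -2.5 z 0.121 0.125
[ 0.619  -0.0043]
to [ 0.48 -0.2   0.33] -> [-127.9  204.4  -56.3] wz 0.189
```

The block is seated, with its top at z≈0.123. On to block0, re-measuring it on the way.

```bash
python3 -m jog '[[[-30,40,-20,0,0,0.05,87],[-60,90,-50,0,0,0.1,87],[-95,145,-56,0,0,0.15,87],[-115,185,-56,0,0,0.189,87],[-128,204,-56,0,0,0.189,87],[-128,204,-56,0,0,0.189,87],[-128,204,-56,0,0,0.189,87]]]'
cat >> h.py <<'E'
def blocks():
    im,d,W=cloud("wrist");Q=W.reshape(-1,3);Q=Q[~np.isnan(Q).any(1)]
    for e in spot_in("block0","wrist"):
        u,v=np.array(e["uv"]).astype(int)
        q=np.nanmedian(W[max(v-2,0):v+3,max(u-2,0):u+3].reshape(-1,3),0)
        rect(sel(Q,.047,.056,q[0]-.04,q[0]+.04,q[1]-.04,q[1]+.04),"bench %.2f"%e["confidence"]+str(q.round(3)))
E
python3 - <<'E'
from h import *
s=st();blocks()
rel(.5572,-.1619,.017,np.radians(-14))
E
```

```text
t: 19.35
eef_pos: [0.4793, -0.1993, 0.3265]
ee_rot: [-3.142, 0.001, -0.249]
force: [0.3, 0.3, -0.0]
width: 0.0873
gripper_force: 0.0
t 19.35 pos [ 0.4793 -0.1993  0.3265] rpy [-3.142e+00  1.000e-03 -2.490e-01] F [ 0.3  0.3 -0. ] w 0.0873 gf 0.0
bench 0.88[ 0.579 -0.32   0.051] 1249 ctr [ 0.5757 -0.3243] size [0.0485 0.0389] ang -22.5 z 0.048 0.052
bench 0.82[ 0.563 -0.164  0.05 ] 1178 ctr [ 0.5567 -0.1613] size [0.0491 0.0393] ang -15.0 z 0.048 0.052
bench 0.78[ 0.618 -0.018  0.124] 51 ctr [ 0.5976 -0.0574] size [0.0383 0.0014] ang -3.5 z 0.047 0.056
to [ 0.557 -0.162  0.017] -> [ 66.1 -55.1 309.5] wz -0.004
```

```bash
python3 -m jog '[[[33,-27,20,0,0,0,87],[66,-55,60,0,0,-0.005,87],[66,-55,110,0,0,-0.005,87],[66,-55,160,0,0,-0.005,87],[66,-55,205,0,0,-0.005,87],[66,-55,240,0,0,-0.005,87],[66,-55,265,0,0,-0.005,87],[66,-55,285,0,0,-0.005,87],[66,-55,300,0,0,-0.005,87],[66,-55,309,0,0,-0.005,87],[66,-55,309,0,0,-0.005,0],[66,-55,309,0,0,-0.005,0],[66,-55,309,0,0,-0.005,0],[66,-55,309,0,0,-0.005,0],[66,-55,309,0,0,-0.005,0],[66,-55,309,0,0,-0.005,0],[66,-55,309,0,0,-0.005,0]]]' 30
python3 - <<'E'
from h import *
s=st(); rel(*PK[0],.20,AD); rel(*PK[0],.107,AD); rel(*PK[0],.091,AD)
E
```

```text
t: 21.58
eef_pos: [0.5567, -0.1628, 0.0183]
ee_rot: [-3.142, -0.0, -0.245]
force: [-1.0, 1.5, 3.2]
width: 0.04
gripper_force: 29.9
t 21.57 pos [ 0.5567 -0.1628  0.0183] rpy [-3.142 -0.    -0.245] F [-1.   1.5  3.2] w 0.0400 gf 29.9
to [0.624 0.071 0.2  ] -> [   8.3 -242.6 -181.7] wz -0.184
to [0.624 0.071 0.107] -> [   8.3 -242.6  -88.7] wz -0.184
to [0.624 0.071 0.091] -> [   8.3 -242.6  -72.7] wz -0.184
```

```bash
python3 -m jog '[[[0,0,-20,0,0,0,0],[0,0,-60,0,0,0,0],[0,0,-105,0,0,0,0],[0,0,-150,0,0,0,0],[2,-45,-182,0,0,-0.04,0],[4,-90,-182,0,0,-0.08,0],[6,-140,-182,0,0,-0.12,0],[7,-190,-182,0,0,-0.16,0],[8,-225,-182,0,0,-0.184,0],[8,-243,-182,0,0,-0.184,0],[8,-243,-182,0,0,-0.184,0],[8,-243,-150,0,0,-0.184,0],[8,-243,-120,0,0,-0.184,0],[8,-243,-100,0,0,-0.184,0],[8,-243,-90,0,0,-0.184,0],[8,-243,-90,0,0,-0.184,0]]]'
python3 - <<'E'
from h import *
s=st();rel(*PK[0],.0911,AD)
im,d,W=cloud("wrist");Q=W.reshape(-1,3);Q=Q[~np.isnan(Q).any(1)]
rect(sel(Q,.130,.150,.56,.69,.01,.14),"heldtop",.003)
E
```

```text
t: 23.58
eef_pos: [0.6229, 0.0702, 0.1077]
ee_rot: [3.141, 0.001, -0.062]
force: [1.0, -0.3, -2.6]
width: 0.04
gripper_force: 29.9
t 23.57 pos [0.6229 0.0702 0.1077] rpy [ 3.141e+00  1.000e-03 -6.200e-02] F [ 1.  -0.3 -2.6] w 0.0400 gf 29.9
to [0.624 0.071 0.091] -> [ 0.6 -0.5 16.6] wz -0.001
heldtop 7689 ctr [0.6243 0.0704] size [0.0497 0.0679] ang -4.5 z 0.133 0.145
```

```bash
python3 -m jog '[[[0,0,4,0,0,0,0],[0,0,7,0,0,0,0],[0,0,10,0,0,0,0],[0,0,13,0,0,0,0],[0,0,15,0,0,0,0],[0,0,16,0,0,0,0],[0,0,17.5,0,0,0,0],[0,0,17.5,0,0,0,0],[0,0,17.5,0,0,0,56],[0,0,17.5,0,0,0,56],[0,0,17.5,0,0,0,56],[0,0,12,0,0,0,56],[0,0,-20,0,0,0,56],[0,0,-60,0,0,0,70],[0,0,-110,0,0,0,87],[0,0,-170,0,0,0,87],[0,0,-170,0,0,0,87]]]'
python3 - <<'E'
from h import *
s=st()
im,d,W=cloud("wrist");Q=W.reshape(-1,3);Q=Q[~np.isnan(Q).any(1)]
rect(sel(Q,.117,.127,.56,.69,.03,.12),"seated0",.01);rect(sel(Q,.117,.127,.56,.69,-.07,.03),"seated1",.01);print(PK[0].round(4),PK[1].round(4))
rel(.48,-.3,.33,-.39)
E
```

```text
t: 25.75
eef_pos: [0.6257, 0.0714, 0.2846]
ee_rot: [-3.138, -0.01, -0.06]
force: [-0.5, 1.4, -0.6]
width: 0.0857
gripper_force: 0.0
t 25.75 pos [0.6257 0.0714 0.2846] rpy [-3.138 -0.01  -0.06 ] F [-0.5  1.4 -0.6] w 0.0857 gf 0.0
seated0 1804 ctr [0.6249 0.0711] size [0.0486 0.0385] ang -2.5 z 0.121 0.124
seated1 1768 ctr [ 0.6202 -0.0033] size [0.0481 0.0386] ang -3.5 z 0.121 0.124
[0.6235 0.0706] [ 0.619  -0.0043]
to [ 0.48 -0.3   0.33] -> [-121.5  379.4  -48.7] wz 0.329
```

```bash
python3 -m jog '[[[-13,40,-30,0,0,0.04,87],[-26,85,-49,0,0,0.08,87],[-40,130,-49,0,0,0.12,87],[-55,175,-49,0,0,0.16,87],[-70,220,-49,0,0,0.2,87],[-85,265,-49,0,0,0.24,87],[-100,310,-49,0,0,0.28,87],[-113,350,-49,0,0,0.329,87],[-121,379,-49,0,0,0.329,87],[-121,379,-49,0,0,0.329,87],[-121,379,-49,0,0,0.329,87]]]'
python3 - <<'E'
from h import *
s=st();blocks()
rel(.5757,-.3244,.017,np.radians(-23))
E
```

```text
t: 27.18
eef_pos: [0.4792, -0.2997, 0.3263]
ee_rot: [-3.141, 0.001, -0.39]
force: [0.2, 0.3, 0.3]
width: 0.0869
gripper_force: 0.0
t 27.18 pos [ 0.4792 -0.2997  0.3263] rpy [-3.141e+00  1.000e-03 -3.900e-01] F [0.2 0.3 0.3] w 0.0869 gf 0.0
bench 0.88[ 0.614 -0.023  0.104] 228 ctr [ 0.6142 -0.0586] size [0.0784 0.0028] ang -4.0 z 0.047 0.055
bench 0.81[ 0.578 -0.325  0.05 ] 1253 ctr [ 0.5758 -0.3247] size [0.0486 0.0395] ang -22.5 z 0.048 0.052
to [ 0.576 -0.324  0.017] -> [ 98.5 -13.2 309.7] wz 0.012
```

```bash
python3 -m jog '[[[35,-5,15,0,0,0,87],[70,-10,45,0,0,0.005,87],[99,-13,90,0,0,0.005,87],[99,-13,135,0,0,0.005,87],[99,-13,180,0,0,0.005,87],[99,-13,220,0,0,0.005,87],[99,-13,250,0,0,0.005,87],[99,-13,275,0,0,0.005,87],[99,-13,292,0,0,0.005,87],[99,-13,303,0,0,0.005,87],[99,-13,309,0,0,0.005,87],[99,-13,309,0,0,0.005,0],[99,-13,309,0,0,0.005,0],[99,-13,309,0,0,0.005,0],[99,-13,309,0,0,0.005,0],[99,-13,309,0,0,0.005,0],[99,-13,309,0,0,0.005,0],[99,-13,309,0,0,0.005,0]]]' 30
python3 - <<'E'
from h import *
s=st(); rel(*PK[3],.20,AD); rel(*PK[3],.107,AD); rel(*PK[3],.091,AD)
E
```

```text
t: 29.52
eef_pos: [0.576, -0.3256, 0.0182]
ee_rot: [3.142, -0.0, -0.395]
force: [-0.3, 0.3, 1.9]
width: 0.0398
gripper_force: 30.0
t 29.52 pos [ 0.576  -0.3256  0.0182] rpy [ 3.142 -0.    -0.395] F [-0.3  0.3  1.9] w 0.0398 gf 30.0
to [ 0.555 -0.     0.2  ] -> [-144.3 -292.1 -181.8] wz -0.334
to [ 0.555 -0.     0.107] -> [-144.3 -292.1  -88.8] wz -0.334
to [ 0.555 -0.     0.091] -> [-144.3 -292.1  -72.8] wz -0.334
```

```bash
python3 -m jog '[[[0,0,-20,0,0,0,0],[0,0,-60,0,0,0,0],[0,0,-105,0,0,0,0],[0,0,-150,0,0,0,0],[-22,-45,-182,0,0,-0.06,0],[-44,-90,-182,0,0,-0.12,0],[-68,-138,-182,0,0,-0.18,0],[-92,-186,-182,0,0,-0.24,0],[-116,-234,-182,0,0,-0.3,0],[-135,-274,-182,0,0,-0.334,0],[-144,-292,-182,0,0,-0.334,0],[-144,-292,-182,0,0,-0.334,0],[-144,-292,-150,0,0,-0.334,0],[-144,-292,-120,0,0,-0.334,0],[-144,-292,-100,0,0,-0.334,0],[-144,-292,-90,0,0,-0.334,0],[-144,-292,-90,0,0,-0.334,0]]]'
python3 - <<'E'
from h import *
s=st();rel(*PK[3],.091,AD)
im,d,W=cloud("wrist");Q=W.reshape(-1,3);Q=Q[~np.isnan(Q).any(1)]
rect(sel(Q,.130,.150,.50,.62,-.07,.06),"heldtop",.003)
E
```

```text
t: 31.65
eef_pos: [0.5551, -0.0014, 0.1076]
ee_rot: [3.141, 0.001, -0.062]
force: [0.4, -0.5, -2.0]
width: 0.0399
gripper_force: 30.0
t 31.65 pos [ 0.5551 -0.0014  0.1076] rpy [ 3.141e+00  1.000e-03 -6.200e-02] F [ 0.4 -0.5 -2. ] w 0.0399 gf 30.0
to [ 0.555 -0.     0.091] -> [-0.1 -1.  16.6] wz -0.001
heldtop 7674 ctr [ 0.5555 -0.0012] size [0.0497 0.0678] ang -4.0 z 0.133 0.145
```

```bash
python3 -m jog '[[[0,-0.7,4,0,0,0,0],[0,-0.7,7,0,0,0,0],[0,-0.7,10,0,0,0,0],[0,-0.7,13,0,0,0,0],[0,-0.7,15,0,0,0,0],[0,-0.7,16,0,0,0,0],[0,-0.7,17.5,0,0,0,0],[0,-0.7,17.5,0,0,0,0],[0,-0.7,17.5,0,0,0,56],[0,-0.7,17.5,0,0,0,56],[0,-0.7,17.5,0,0,0,56],[0,-0.7,12,0,0,0,56],[0,0,-20,0,0,0,56],[0,0,-60,0,0,0,70],[0,0,-110,0,0,0,87],[0,0,-200,0,0,0,87],[0,0,-200,0,0,0,87]]]'
python3 - <<'E'
from h import *
s=st()
im,d,W=cloud("wrist");Q=W.reshape(-1,3);Q=Q[~np.isnan(Q).any(1)]
rect(sel(Q,.117,.127,.51,.587,-.06,.04),"seated3",.01);rect(sel(Q,.117,.127,.593,.69,.03,.12),"seated0",.01);rect(sel(Q,.117,.127,.593,.69,-.07,.03),"seated1",.01);print(np.round(PK,4))
rect(sel(Q,.136,.150,.43,.52,-.02,.1),"lock",.01)
for n in ("scene","side"):
    im,d,W=cloud(n); cv2.imwrite(f"pics/{n}3.png",im)
    for e in spot_in("block0",n): u,v=np.array(e["uv"]).astype(int);print(n,u,v,round(e["confidence"],2),W[v,u].round(3))
a=cv2.imread('pics/scene3.png')[110:320,110:390];cv2.imwrite('pics/scene3c.png',cv2.resize(a,None,fx=2.8,fy=2.8,interpolation=2))
L=C-.120*U; print(L)
rel(*L,.17,AD+np.pi/2); rel(*L,.17,AD)
E
```

```text
t: 33.83
eef_pos: [0.5564, -0.0006, 0.3127]
ee_rot: [-3.14, -0.006, -0.061]
force: [-0.4, 0.5, -1.5]
width: 0.0856
gripper_force: 0.0
t 33.83 pos [ 0.5564 -0.0006  0.3127] rpy [-3.14  -0.006 -0.061] F [-0.4  0.5 -1.5] w 0.0856 gf 0.0
seated3 1577 ctr [0.556 0.   ] size [0.0489 0.0386] ang -4.5 z 0.121 0.124
seated0 1778 ctr [0.6235 0.071 ] size [0.0491 0.0389] ang -5.0 z 0.121 0.125
seated1 1775 ctr [ 0.62  -0.004] size [0.0481 0.039 ] ang -4.0 z 0.121 0.125
[[ 6.235e-01  7.060e-02]
 [ 6.190e-01 -4.300e-03]
 [ 5.596e-01  7.450e-02]
 [ 5.551e-01 -4.000e-04]]
lock 315 ctr [0.4704 0.0423] size [0.0347 0.0115] ang -5.0 z 0.138 0.144
scene 272 202 0.85 [ 0.618 -0.02   0.125]
scene 258 196 0.83 [ 0.558 -0.015  0.124]
scene 289 194 0.6 [0.638 0.059 0.121]
side 229 208 0.83 [0.621 0.071 0.121]
side 256 213 0.72 [0.54  0.019 0.125]
side 247 200 0.69 [0.604 0.004 0.126]
[0.46952382 0.04242582]
to [0.47  0.042 0.17 ] -> [-87.7 -37.8 137.4] wz -1.571
to [0.47  0.042 0.17 ] -> [-87.7 -37.8 137.4] wz 0.000
```

View pics/scene3c.png

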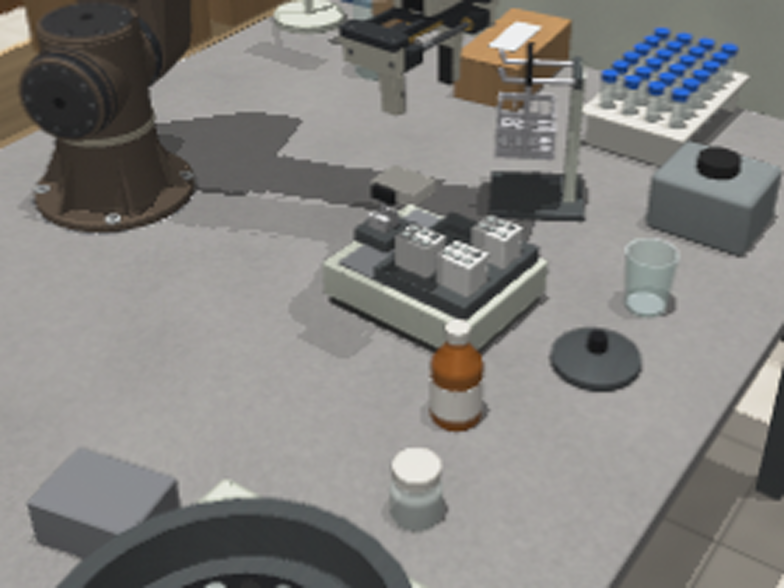

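All three blocks are seated in the deck and no others are on the bench. The hung basket and the bystanders haven't moved. Now the lock.

```bash
python3 - <<'E'
from h import *
s=st(); rel(.470,.0424,.17,AD); rel(.470,.0424,.119,AD); print(s["q"])
E
```

```text
t 34.08 pos [ 0.5548 -0.0006  0.3074] rpy [-3.141e+00  1.000e-03 -6.100e-02] F [-1.7  0.3 -0.4] w 0.0871 gf 0.0
to [0.47  0.042 0.17 ] -> [-87.3 -37.8 137.4] wz 0.000
to [0.47  0.042 0.119] -> [-87.3 -37.8 188.4] wz 0.000
[ 3.51578305e-01  1.17925574e-01 -1.23068151e-01 -4.84271359e-04
 -1.33060977e+00  1.15839835e+00]
```

```bash
python3 -m jog '[[[-22,-10,0,0,0,0,60],[-45,-20,0,0,0,0,50],[-70,-30,20,0,0,0,50],[-87,-38,60,0,0,0,50],[-87,-38,100,0,0,0,50],[-87,-38,130,0,0,0,50],[-87,-38,155,0,0,0,50],[-87,-38,172,0,0,0,50],[-87,-38,183,0,0,0,50],[-87,-38,188,0,0,0,50],[-87,-38,188,0,0,0,50],[-87,-38,188,0,0,0,0],[-87,-38,188,0,0,0,0],[-87,-38,188,0,0,0,0],[-87,-38,188,0,0,0,0],[-87,-38,188,0,0,0,0],[-87,-38,188,0,0,0,0]]]' 50
```

```text
t: 36.2
eef_pos: [0.4708, 0.0425, 0.1202]
ee_rot: [3.141, -0.0, -0.061]
force: [0.4, -1.4, 2.8]
width: 0.0117
gripper_force: 50.0
```

```bash
python3 -m jog '[[[0,0,-4,0,0,0,0],[0,0,-8,0,0,0,0],[0,0,-11,0,0,0,0],[0,0,-14,0,0,0,0],[0,0,-14.5,0,0,0,0],[0,0,-14.5,0,0,0,0],[0,0,-14.5,0,0,0,0]]]'
```

```text
t: 37.08
eef_pos: [0.4706, 0.0425, 0.1344]
ee_rot: [3.141, 0.0, -0.061]
force: [3.8, -2.2, -8.9]
width: 0.0115
gripper_force: 50.0
```

```bash
python3 -m jog '[[[0,0,0,0,0,-0.1,0],[0,0,0,0,0,-0.22,0],[0,0,0,0,0,-0.34,0],[0,0,0,0,0,-0.46,0],[0,0,0,0,0,-0.58,0],[0,0,0,0,0,-0.7,0],[0,0,0,0,0,-0.82,0],[0,0,0,0,0,-0.94,0],[0,0,0,0,0,-1.06,0],[0,0,0,0,0,-1.15,0],[0,0,0,0,0,-1.2,0],[0,0,0,0,0,-1.24,0],[0,0,0,0,0,-1.26,0],[0,0,0,0,0,-1.26,0]]]'; python3 -c "
from h import *
print(arm.get_state()['moment'])"
```

```text
t: 38.83
eef_pos: [0.4699, 0.0436, 0.134]
ee_rot: [-3.14, -0.001, 1.198]
force: [-1.3, 5.4, -8.1]
width: 0.0117
gripper_force: 50.0
[ 2.08062071  0.53214503 -0.21138189]
```

```bash
python3 -m jog '[[[0,0,2,0,0,0,0],[0,0,4,0,0,0,0],[0,0,5,0,0,0,0],[0,0,6,0,0,0,0],[0,0,7,0,0,0,0],[0,0,7,0,0,0,0]]]'
```

```text
t: 39.58
eef_pos: [0.4702, 0.0436, 0.1288]
ee_rot: [-3.141, -0.001, 1.199]
force: [-8.2, 7.1, 9.7]
width: 0.0116
gripper_force: 50.0
```

```bash
python3 -m jog '[[[0,0,-1.5,0,0,0,0],[0,0,-1.5,0,0,0,30],[0,0,-1.5,0,0,0,30],[0,0,-1.5,0,0,0,30],[0,0,-1.5,0,0,0,30],[0,0,-10,0,0,0,30],[0,0,-30,0,0,0,30],[0,0,-70,0,0,0,30],[0,0,-120,0,0,0,30],[0,0,-170,0,0,0,30],[0,-60,-190,0,0,0,30],[0,-60,-190,0,0,0,30],[0,-60,-190,0,0,0,30]]]'
python3 - <<'E'
from h import *
s=st(); a=[]
for n,c in (("wrist",None),("side",(130,160,330,310)),("scene",(210,130,330,235))):
    im,d,W=cloud(n);Q=W.reshape(-1,3);Q=Q[~np.isnan(Q).any(1)]
    rect(sel(Q,.145,.160,.43,.51,-.0,.09),n+"lock",.01)
    for i in (0,1,3): rect(sel(Q,.117,.128,PK[i][0]-.032,PK[i][0]+.032,PK[i][1]-.03,PK[i][1]+.03),n+"seat%d"%i,.01)
    if c: im=im[c[1]:c[3],c[0]:c[2]]; a.append(cv2.resize(im,(400,300),interpolation=2))
cv2.imwrite("pics/end.png",np.hstack(a))
E
```

```text
t: 41.2
eef_pos: [0.4148, 0.0645, 0.3181]
ee_rot: [3.141, -0.001, 1.2]
force: [0.7, 0.8, -0.2]
width: 0.0299
gripper_force: 0.0
t 41.20 pos [0.4148 0.0645 0.3181] rpy [ 3.141e+00 -1.000e-03  1.200e+00] F [ 0.7  0.8 -0.2] w 0.0299 gf 0.0
wristlock 386 ctr [0.47   0.0434] size [0.0119 0.0351] ang -22.0 z 0.148 0.152
wristseat0 1692 ctr [0.6231 0.0716] size [0.0495 0.0392] ang -3.5 z 0.121 0.125
wristseat1 1441 ctr [ 0.6188 -0.0031] size [0.0485 0.0394] ang -3.5 z 0.120 0.124
wristseat3 1430 ctr [0.5547 0.001 ] size [0.0487 0.0388] ang -3.5 z 0.121 0.124
sidelock 36 ctr [0.468 0.046] size [0.0143 0.0329] ang -24.5 z 0.146 0.154
sideseat0 127 ctr [0.6228 0.0754] size [0.0514 0.0387] ang -4.5 z 0.118 0.126
sideseat1 111 ctr [0.6196 0.0007] size [0.0493 0.039 ] ang 1.5 z 0.118 0.126
sideseat3 135 ctr [0.5551 0.003 ] size [0.0546 0.0426] ang -2.5 z 0.118 0.126
scenelock 26 ctr [0.4708 0.0382] size [0.0129 0.0293] ang -22.0 z 0.146 0.154
sceneseat0 109 ctr [0.6241 0.0691] size [0.0509 0.0411] ang -7.0 z 0.118 0.126
sceneseat1 116 ctr [ 0.6188 -0.0073] size [0.0485 0.0424] ang -5.5 z 0.120 0.126
sceneseat3 115 ctr [ 0.5547 -0.0026] size [0.0511 0.0423] ang -6.5 z 0.118 0.126
```

View pics/end.png

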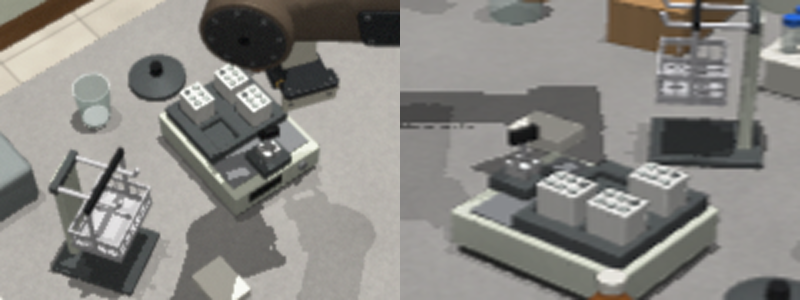

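The final views show the blocks seated at (230,75), (197,100) and (255,98) in the left panel, and the basket hanging. The T-bar is raised 9 mm and turned to its stop, and the robot is clear. Handing in.

```bash
python3 -c "
from h import *
print(arm.job_done())"
```

```text
the job is handed in; nothing more can be done
None
```

I handed the job in at about 41 s of robot time; no verdict came back. The last pictures show the basket hanging on both prongs, all three blocks found on the bench seated in pockets, and the lock plunger up about 9 mm at its end stop.

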